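# Fold back the reorder flag of a refilled parts bin

### The job

Two of the three parts bins have their wooden reorder flag sticking out to the front, but one of these two bins has been refilled; the other is really empty. With a fingertip, gently push the refilled bin's flag up and right over its hinge until it lies flat back over the bin with its plain face up; do not pinch, force or slam it. Leave the other two flags as they are, and do not pick up or shift anything else on the bench.

Things in the scene. Friction and masses are not known exactly. Their poses are not given: they have to be found in the camera images.
- bin_refilled: the refilled bin, heaped with short wooden dowel pins: grey plastic box 165 deep (x) x 112 wide (y) x 70 mm high, fixed on the stand; it carries its flag. Origin at the centre of its underside (18 mm above the bench); x level, from its front (robot side) to its back, y along its front to the left, z up
- hinge_refilled (a point): centre of the hinge axis of the refilled bin's flag, over the bin's front rim, 97.5 mm above the bench and 9.5 mm above the rim. Axes as the bin's: x level to the bin's back, y along the hinge axis, z up. An aluminium hinge plate 26 (x) x 66 (y) mm lies centred 3.5 mm below this point
- nose_refilled (a point): middle of the rounded free end of the refilled bin's flag, at half thickness, 75 mm from the hinge axis. The flag is a dark wooden paddle 55 mm wide, 6 mm thick, with semicircular nose; it starts sticking out level to the robot's side over free air, on top the face with a raised cross (2 mm proud), its plain face underneath. Axes turn with the flag
- flag_refilled (a joint): angle of the refilled bin's flag (rad): 0 sticking out level, pi/2 upright, pi (stop) flat back over the bin, plain face up. Starts between 0 and 0.2. Stiff hinge: the flag (30 g) stays at any angle where it is left, turning it takes 0.02 to 0.05 N m (under 1 N at the nose), and it does not fall over by itself
- hinge_empty (a point): the same point and axes on the empty bin, whose flag also sticks out and must stay so; nothing lies in this bin
- flag_empty (a joint): angle of the empty bin's flag, same meaning; starts between 0 and 0.1. Leave alone
- hinge_stocked (a point): the same point and axes on the third bin, heaped with round wooden plugs, whose flag already lies back
- flag_stocked (a joint): angle of the third bin's flag, same meaning; starts between 3.05 and pi. Leave alone
- stand: fixed plywood bin stand, 200 (x) x 440 (y) mm, board 18 mm thick, with a 78 mm high back fence; the three bins stand on it side by side, 140 mm apart, in any order, and turn with it; origin at the centre of its underside, x towards its back
- knob_turned: loose turned wooden drawer knob, 36 mm across, 34 mm tall, standing on the bench in front of the bins, between two flags; origin at the centre of its underside. Leave alone
- offcut: loose wooden offcut block 60 x 35 x 22 mm lying on the bench in front of the bins, between two flags; origin at the centre of its underside. Leave alone
- glue: loose yellow glue bottle, 62 mm across, 190 mm tall, standing beside the bin stand; origin at the centre of its underside. Leave alone
- tape: loose tape measure, 66 x 38 x 62 mm, standing on its edge, left of the bins; origin at the centre of its underside. Leave alone
- square: loose try square lying flat: wooden stock 24 x 115 x 18 mm, steel blade 150 mm long; origin under the centre of the stock. Leave alone
- clamp: loose spring clamp lying on its side, about 135 x 80 x 22 mm; origin at its underside near the coil. Leave alone
- pencil: loose flat carpenter's pencil, 170 x 14 x 8 mm, lying on the bench; origin at the centre of its underside. Leave alone

How it is judged:
At the end, for the whole second after the job is handed in: the refilled bin's flag lies back over its bin within 10 degrees of its stop (joint above 2.96 rad) and stays there; the empty bin's flag still sticks out (below 0.3 rad), the third bin's flag still lies back (above 2.85 rad); no loose thing is more than 20 mm from where it was (value of joint flag_refilled above 2.96 rad and value of joint flag_empty below 0.3 rad and value of joint flag_stocked above 2.85 rad and distance of each of knob_turned, offcut, glue, tape, square, clamp, pencil from where it was at the start of the episode below 0.02 m and velocity of joint flag_refilled below 0.1 rad/s); the robot touches nothing.
It fails at once if the refilled bin's flag is pinched or forced, or its bin is pushed hard (over 25 N from the fingers or arm) (contact force between bin_refilled and the fingers above 25 N or contact force between bin_refilled and the arm above 25 N).
It fails at once if the flag is slammed or flicked over (faster than 8 rad/s) (velocity of joint flag_refilled above 8 rad/s).
It fails at once if another bin's flag is moved (value of joint flag_empty above 0.4 rad or value of joint flag_stocked below 2.75 rad).
It fails at once if a loose thing on the bench is lifted, or shifted by more than 30 mm (distance of any of knob_turned, offcut, glue, tape, square, clamp, pencil from where it was at the start of the episode above 0.03 m).
It also fails if it takes over 48 s, if anything falls off the work surface, if the arm or the gripper's body presses on something with over 40 N, if the wrist force passes 120 N, or if a joint passes its speed limit or range.

### The arm

A 6-joint arm with a two-finger parallel gripper is mounted at the origin on the work surface. World frame = base frame: x ahead of the robot, y to its left, z up, the work surface at z = 0. Lengths are in m, angles in rad, forces in N, time in s.
With the tool pointing down it reaches from about 0.35 to 0.975 m from the base axis. Payload 4.9 kg.
Tool frame: the origin (TCP) lies on the centre line of the jaws, within the pads' length; the fingertips stand 11 mm ahead of it and the grasp point (between the pads) lies 8 mm behind it (manip.finger_overhang is the distance from the TCP to the fingertips, in m); y points along the fingers, z is the direction in which the jaws open and shut, and the axes are right-handed (so a half turn about y gives the same grasp; the last joint's range is limited). The gripper opens to 85 mm and grips with 20 to 120 N. Pads are 22 mm wide; open, the fingers measure 114 mm over their backs; the gripper's body (76 mm by 85 mm) begins 54 mm behind the grasp point. The pads swing forward as they close: fully open they stand 13 mm farther back than shut.
Start: joints at [1.198, 0.053, 1.613, -0, 1.476, -0.119], TCP at [0.157, 0.605, 0.242] pointing down, gripper open.
Joint ranges: [-3.01, 3.01], [-1.01, 2.22], [0.06, 2.58], [-1.02, 4.17], [0.09, 2.62], [-3.14, 3.14]. Speed limits (rad/s): [2.57, 2.57, 3.14, 3.14, 3.14, 3.14].

### API

Orientations are given as a unit quaternion [w, x, y, z].
In Python, from plant import readout, cams, workorder, manip gives the robot as it stands.
- The arm moves only by the tool play_rows, never from a script. Its arguments are lists of equal length, an entry for each row: "slide": the shift along the tool's x, y, z in cm, a list of three; "yaw": the turn about the tool's y in degrees; "grip": the closure, from -1 (fully open) to 1 (shut), so that 0 is half open. In form: {"slide": [[x, y, z], ...], "yaw": [yaw, ...], "grip": [grip, ...]}. A call has 1 to 12 rows; each row shifts and turns the commanded pose from where the row before left it, along the tool's axes as they then stand; what a row does not reach is not made up. A row lasts 1/10 s, in which the tool goes at most 50 mm and 8.59 degrees, less where a joint would pass 70% of its speed; a pose out of reach is approached as far as the arm can. A call with a gripper value outside its range is refused whole. The fingers move at their own pace and stop on an object; the grip force is fixed at half the most. Time passes only in rows, so rows that do not move let the fingers close. It gives the time, the measured TCP pose, the force and the opening at its end, in the units of the state.
- readout.state(): the state, without advancing time (a new reading comes with each control period).
- cams.grab_frame(name): name is "scene" or "top" or "wrist"; returns a dict with "image" (420x560x3 uint8, red, green, blue), "mtx" (3x3 intrinsics, pixels), "R" (3x3) and "t" (3): a world point X has camera coordinates R X + t; the wrist camera has in their place "mount" (4x4, takes a point from camera to tool coordinates, whose origin is the TCP and whose axes are the tool frame's). Camera axes: x right, y down, z forward; pixel columns grow to the right and rows downward; lengths in m; the calibration is good to about 2 mm. A picture is of the moment at which its call begins: read the wrist's pose just before it. There is no depth.
- workorder.job_done(): hands the job in, once; it reports no verdict.
The state is a dict: "time": time; "joint_pos": joint angles; "joint_vel": joint speeds; "joint_efforts": joint torques, N m; "tool_pos": TCP position; "tool_rot": TCP orientation; "contact_force": force on the tool from outside, world axes, zero at the start; "ft_torque": the same for the moment, N m; "gripper_width": opening from 0.0 (shut) to 1.0 (fully open).
Only numpy, scipy, OpenCV 4.12 (cv2) and the standard library are available. Lean on these libraries where they do the work, as an engineer would, in place of code of your own. Each camera call takes 0.05 s, during which the arm holds its last target.

## Working session

There is one attempt and no reset: what is moved stays moved. The work goes in short steps, Python scripts to look and compute and a tool call to move; the robot and the scene stay as the last step left them, time stands still between calls to the robot, and variables do not carry over. Pictures are saved under pics/ and viewed, and the job is handed in when it is done.

Besides the shell and the picture viewer there is one more tool, called after "Call:" as name(argument=value, ...), one argument or row to a line, values as JSON. play_rows: Moves the arm, as the interface text tells. Its arguments: {"type":"object","properties":{"slide":{"type":"array","items":{"type":"array","items":{"type":"number"}}},"yaw":{"type":"array","items":{"type":"number"}},"grip":{"type":"array","items":{"type":"number"}}},"required":["slide","yaw","grip"]}

```bash
mkdir -p pics; ls
python3 - <<'E'
from plant import readout, cams, workorder, manip
import cv2,json
s=readout.state();print(s)
for n in ("scene","top"):
    f=cams.grab_frame(n);cv2.imwrite(f"pics/{n}0.png",f["image"][:,:,::-1]);print(n,f["mtx"],f["R"],f["t"])
f=cams.grab_frame("wrist");cv2.imwrite("pics/wrist0.png",f["image"][:,:,::-1]);print(f["mtx"],f["mount"])
E
```

```text
pics
{'time': 0.0, 'joint_pos': array([ 1.19798271e+00,  5.33646931e-02,  1.61432889e+00, -3.13566424e-06,
        1.47599006e+00, -1.19010042e-01]), 'joint_vel': array([ 0.00164997,  0.00099989, -0.00117575, -0.0004043 , -0.00131534,
        0.00054592]), 'joint_efforts': array([-5.05546850e-04, -3.93677473e+01, -3.70180357e+01, -1.73750359e-04,
        7.08263658e-03,  1.78147519e-05]), 'tool_pos': array([0.15671143, 0.60440144, 0.24103729]), 'tool_rot': array([-0.70070309,  0.70213771, -0.08967121,  0.08931341]), 'contact_force': array([0.38568608, 0.84399178, 0.8549019 ]), 'ft_torque': array([-0.0109367 , -0.00961253,  0.00750997]), 'gripper_width': 1.0028963766658858}
scene [[412.87451227   0.         272.42880189]
 [  0.         412.87451227 209.9838861 ]
 [  0.           0.           1.        ]] [[ 0.86596528  0.49993023 -0.0131868 ]
 [ 0.37437623 -0.66551598 -0.64570188]
 [-0.33158192  0.55421859 -0.76347573]] [-0.45026328 -0.13435556  1.5277508 ]
top [[404.2994216    0.         276.32375247]
 [  0.         404.2994216  209.89601268]
 [  0.           0.           1.        ]] [[-0.01421104 -0.99976028  0.01665619]
 [-0.98194276  0.01081118 -0.1888691 ]
 [ 0.18864376 -0.01903945 -0.981861  ]] [-0.02033554  0.53402607  1.07265883]
[[291.36921255   0.         277.34602972]
 [  0.         291.36921255 206.22209118]
 [  0.           0.           1.        ]] [[ 3.61943365e-04  9.48240026e-01  3.17554282e-01 -8.16326408e-02]
 [ 3.40121241e-04 -3.17554401e-01  9.48239994e-01 -1.32228560e-01]
 [ 9.99999877e-01 -2.35202218e-04 -4.37453283e-04  1.43048088e-04]
 [ 0.00000000e+00  0.00000000e+00  0.00000000e+00  1.00000000e+00]]
```

View pics/scene0.png

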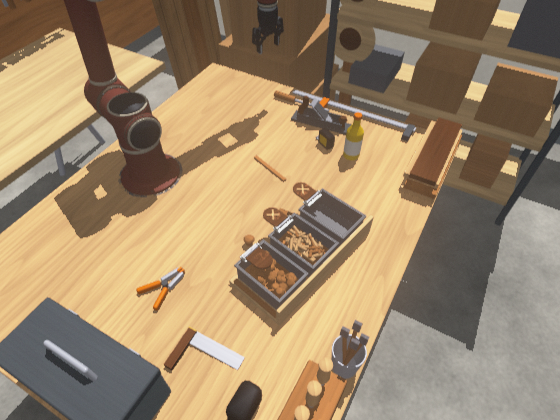

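View pics/top0.png

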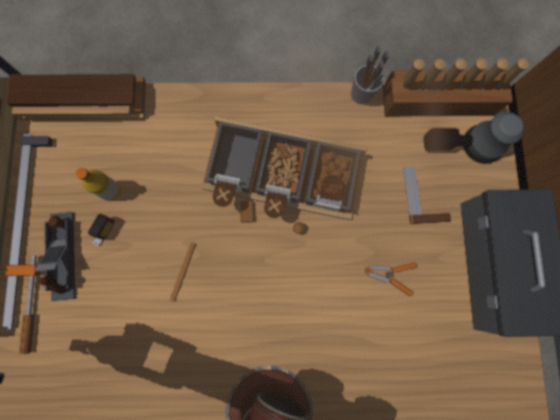

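View pics/wrist0.png

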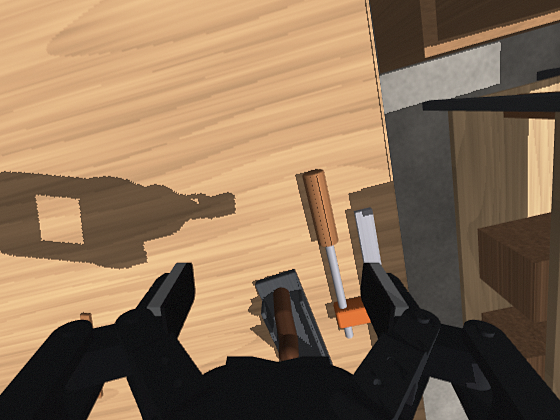

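The middle bin (dowels) is the refilled one: its flag nose is near (274,210) in the top view. The left bin in that view is empty, with its flag at about (224,195). The right bin has the plugs. I'll zoom in next.

Run:
```python
import cv2
a=cv2.imread("pics/top0.png");c=a[115:245,195:375];cv2.imwrite("pics/topc.png",cv2.resize(c,None,fx=4.4,fy=4.4,interpolation=cv2.INTER_CUBIC))
a=cv2.imread("pics/scene0.png");c=a[170:310,225:385];cv2.imwrite("pics/scenec.png",cv2.resize(c,None,fx=4.2,fy=4.2,interpolation=cv2.INTER_CUBIC))
```

```text
(no output)
```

View pics/topc.png

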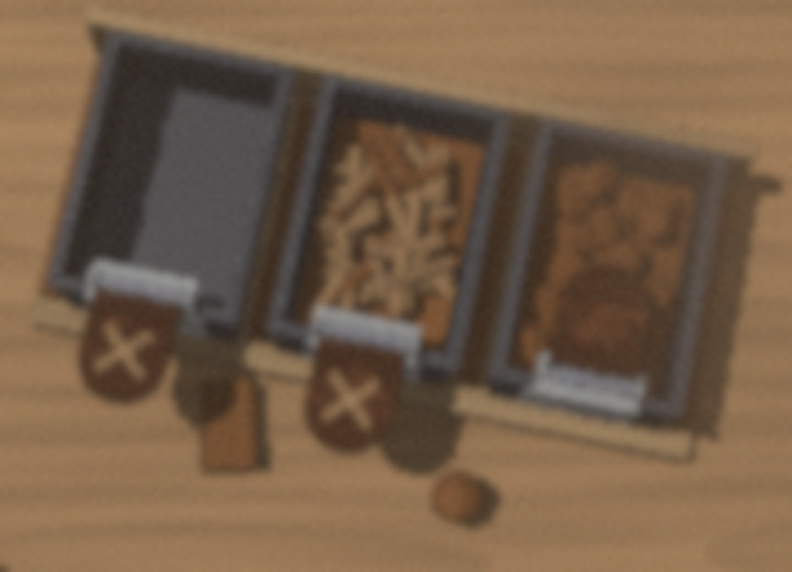

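View pics/scenec.png

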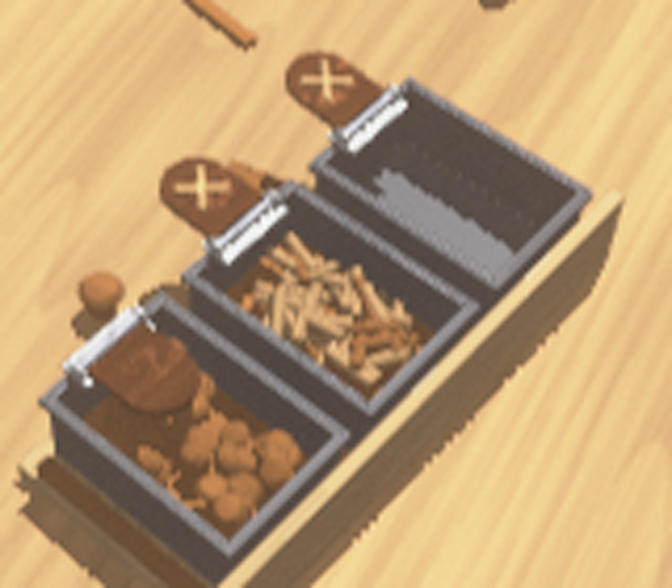

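```bash
cat > h.py <<'E'
import numpy as np
T=(np.array([[404.2994216,0,276.32375247],[0,404.2994216,209.89601268],[0,0,1]]),np.array([[-0.01421104,-0.99976028,0.01665619],[-0.98194276,0.01081118,-0.1888691],[0.18864376,-0.01903945,-0.981861]]),np.array([-0.02033554,0.53402607,1.07265883]))
S=(np.array([[412.87451227,0,272.42880189],[0,412.87451227,209.9838861],[0,0,1]]),np.array([[0.86596528,0.49993023,-0.0131868],[0.37437623,-0.66551598,-0.64570188],[-0.33158192,0.55421859,-0.76347573]]),np.array([-0.45026328,-0.13435556,1.5277508]))
def ray(c,u,v):
    K,R,t=c; d=R.T@np.linalg.solve(K,[u,v,1]); return -R.T@t,d
def atz(c,u,v,z):
    o,d=ray(c,u,v); return o+d*(z-o[2])/d[2]
def proj(c,X):
    K,R,t=c;p=K@(R@np.asarray(X)+t);return p[:2]/p[2]
E
python3 - <<'E'
from h import *
tp=lambda x,y,z:atz(T,195+x/4.4,115+y/4.4,z)
sp=lambda x,y,z:atz(S,225+x/4.2,170+y/4.2,z)
P={}
for n,a in dict(he=(142,281,.095),hr=(367,333,.095),hs=(590,390,.095),ne=(120,402,.097),nr=(345,450,.097),off=(232,424,.022),knob=(460,498,.03)).items(): P[n]=tp(*a);print(n,P[n])
for n,a in dict(he=(377,119,.095),hr=(253,232,.095),hs=(100,345,.095),ne=(290,70,.1),nr=(163,180,.1)).items(): print('S',n,sp(*a))
d=P['he']-P['hs'];print(np.linalg.norm(d)/2,np.degrees(np.arctan2(d[1],d[0])))
# bins' corners
print(tp(90,12,.096),tp(750,158,.096))
E
```

```text
he [0.61215776 0.10516217 0.095     ]
hr [ 0.57792234 -0.03259098  0.095     ]
hs [ 0.54082526 -0.1680364   0.095     ]
ne [0.53606044 0.11758204 0.097     ]
nr [ 0.50505088 -0.01816583  0.097     ]
off [0.53595226 0.05384835 0.022     ]
knob [ 0.48472063 -0.09201726  0.03      ]
S he [0.6146676  0.10730048 0.095     ]
S hr [ 0.58538508 -0.03372731  0.095     ]
S hs [ 0.54180117 -0.17048595  0.095     ]
S ne [0.53549017 0.11587499 0.1       ]
S nr [ 0.50659743 -0.02718853  0.1       ]
0.14117876964323522 75.3666957336496
[0.78795872 0.13938142 0.096     ] [ 0.68779063 -0.27402597  0.096     ]
```

```bash
cat >> h.py <<'E'
from scipy.spatial.transform import Rotation as Ro
def tri(a,b):
    o1,d1=ray(T,*a);o2,d2=ray(S,*b)
    A=np.c_[d1,-d2];k=np.linalg.lstsq(A,o2-o1,rcond=None)[0]
    p,q=o1+d1*k[0],o2+d2*k[1];return (p+q)/2,np.linalg.norm(p-q)
E
python3 - <<'E'
from h import *
t=lambda x,y:(195+x/4.4,115+y/4.4)
s=lambda x,y:(225+x/4.2,170+y/4.2)
print('crossR',tri(t(350,400),s(202,187)));print('crossE',tri(t(125,348),s(326,80)))
print('noseR',tri(t(345,451),s(163,180)));
print(Ro.from_quat([-0.70070309,0.70213771,-0.08967121,0.08931341],scalar_first=True).as_matrix())
# predicted cross centre at z for theta
E
```

```text
crossR (array([ 0.53525689, -0.02107183,  0.10225975]), np.float64(0.0013744851431237296))
crossE (array([0.56727123, 0.11383446, 0.10717488]), np.float64(0.00024737200625027275))
noseR (array([ 0.50394569, -0.01950764,  0.09112861]), np.float64(0.003926309518610083))
[[ 9.67964378e-01 -7.58711357e-04  2.51086415e-01]
 [-2.51087442e-01 -1.94850278e-03  9.67962448e-01]
 [-2.45161524e-04 -9.99997814e-01 -2.07658418e-03]]
```

Call:
play_rows(
  slide=[
    [2.2,0,-2.55],
    [2.2,0,-2.55],
    [2.2,0,-2.55],
    [2.2,0,-2.55],
    [2.2,0,-2.55],
    [2.2,0,-2.55],
    [2.2,0,-2.55],
    [2.2,0,-2.55],
    [2.2,0,-2.55],
    [2.2,0,-2.55],
  ],
  yaw=[0,0,0,0,0,0,0,0,0,0],
  grip=[1,1,1,1,1,1,1,1,1,1],
)

```text
time: 1.15
tool_pos: [0.306, 0.3016, 0.242]
tool_rot: [-0.701, 0.702, -0.089, 0.089]
contact_force: [0.2, -0.3, 0.1]
gripper_width: 0.001
```

Call:
play_rows(
  slide=[
    [2.2,0,-2.55],
    [2.2,0,-2.55],
    [2.2,0,-2.55],
    [2.2,0,-2.55],
    [2.2,0,-2.55],
    [2.2,0,-2.55],
    [2.2,0,-2.55],
    [2.2,0,-2.55],
    [2.2,0,-2.55],
    [2.2,0,-2.55],
    [0,0,0],
  ],
  yaw=[0,0,0,0,0,0,0,0,0,0,0],
  grip=[1,1,1,1,1,1,1,1,1,1,1],
)

```text
time: 2.25
tool_pos: [0.4555, -0.0019, 0.242]
tool_rot: [-0.701, 0.702, -0.091, 0.091]
contact_force: [-0.7, -0.1, -0.3]
gripper_width: -0.004
```

```bash
cat > g.py <<'E'
import sys,cv2
from plant import readout,cams
from h import *
n=sys.argv[1]
s=readout.state()
p=s["tool_pos"];print(s["time"],p,s["gripper_width"],s["contact_force"],s["joint_pos"].round(2))
R=Ro.from_quat(s["tool_rot"],scalar_first=True).as_matrix()
H=np.array([.580,-.033,.0975]);X=np.array([.968,-.251,0]);Y=np.array([.251,.968,0])
print('rel hinge bin axes',(p-H)@X,(p-H)@Y,p[2]-H[2])
for c in sys.argv[2:]:
    f=cams.grab_frame(c);im=f["image"][:,:,::-1]
    cv2.imwrite(f"pics/{n}_{c}.png",im)
    np.savez(f"pics/{n}_{c}.npz",**{k:v for k,v in f.items()},p=p,Rt=R)
    if c=="top": cv2.imwrite(f"pics/{n}_{c}.png",cv2.resize(im[115:245,195:375],None,fx=4.4,fy=4.4,interpolation=cv2.INTER_CUBIC))
    if c=="scene": cv2.imwrite(f"pics/{n}_{c}.png",cv2.resize(im[150:310,205:385],None,fx=3.75,fy=3.75,interpolation=cv2.INTER_CUBIC))
E
python3 g.py a wrist scene
```

```text
2.25 [ 0.45551852 -0.0018898   0.24196519] -0.004295896258396583 [-0.71179503 -0.0688074  -0.30614198] [-0.17 -0.37  1.99 -0.    1.52 -1.48]
rel hinge bin axes -0.1283067290147771 -0.001130176985348584 0.1444651925174265
```

View pics/a_wrist.png

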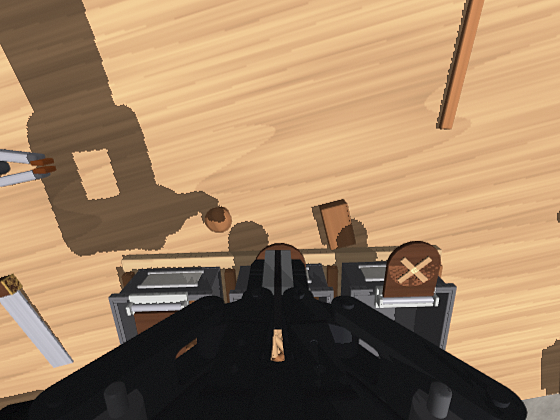

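View pics/a_scene.png

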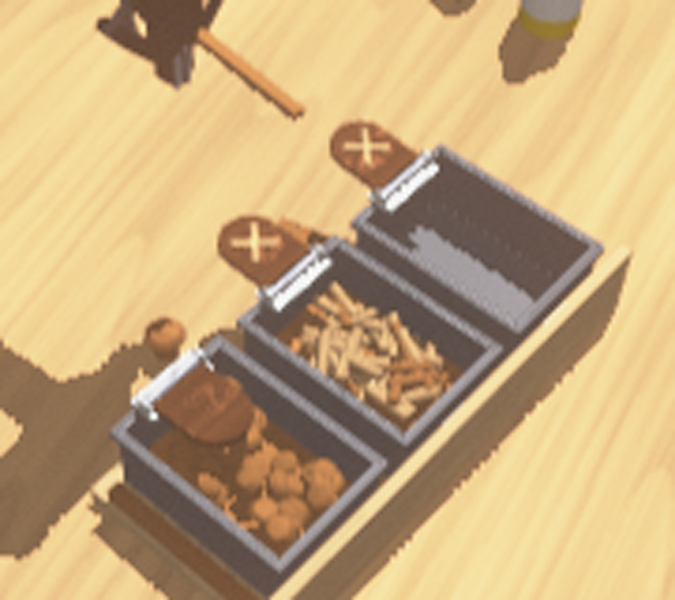

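Run:
```python
from h import *
f=np.load("pics/a_wrist.npz");M=f["mount"];K=f["mtx"];R=f["Rt"];p=f["p"]
H=np.array([.580,-.033,.0975]);X=np.array([.968,-.251,0]);Y=np.array([.251,.968,0])
def wz(u,v,z):
    d=R@M[:3,:3]@np.linalg.solve(K,[u,v,1]);o=R@M[:3,3]+p;q=o+d*(z-o[2])/d[2];return q,(q-H)@X,(q-H)@Y
print(wz(280,244,.0975));print('empty nose',wz(415,242,.0975),wz(408,301,.0935));print('stocked pl',wz(157,305,.0935), 'knob',wz(218,215,.02))
```

```text
(array([ 0.50710888, -0.01278795,  0.0975    ]), np.float64(-0.07563183359354121), np.float64(0.0012695958458875632))
empty nose (array([0.54082837, 0.12401907, 0.0975    ]), np.float64(-0.07732992989010348), np.float64(0.14216238415642726)) (array([0.61543451, 0.109628  , 0.0935    ]), np.float64(-0.0014990190838494108), np.float64(0.1469579617117892))
stocked pl (array([ 0.5475959 , -0.16910892,  0.0935    ]), np.float64(0.0027961666688947895), np.float64(-0.1398868671359195)) knob (array([ 0.48307814, -0.08892655,  0.02      ]), np.float64(-0.07978279510646016), np.float64(-0.07846428967687191))
```

Call:
play_rows(
  slide=[
    [0,2,0],
    [0,3,0],
    [0,3,0],
    [0,3,0],
    [0,2.7,0],
    [0,2,0],
    [0.5,0,0],
    [1,0,0],
    [1,0,0],
    [0.5,0,0],
    [0,0,0],
  ],
  yaw=[0,0,0,0,0,0,0,0,0,0,0],
  grip=[1,1,1,1,1,1,1,1,1,1,1],
)

```text
time: 3.45
tool_pos: [0.4856, -0.0071, 0.0867]
tool_rot: [-0.701, 0.701, -0.089, 0.09]
contact_force: [-0.4, -0.6, -0.1]
gripper_width: -0.002
```

```bash
python3 g.py b wrist scene top
```

```text
3.45 [ 0.48556163 -0.00705945  0.08671571] -0.002175784714275538 [-0.43149327 -0.63431477 -0.12967463] [-0.17 -0.13  2.07  0.    1.21 -1.48]
rel hinge bin axes -0.09792741591506912 0.0014064195597582874 -0.010784285830847729
```

View pics/b_wrist.png

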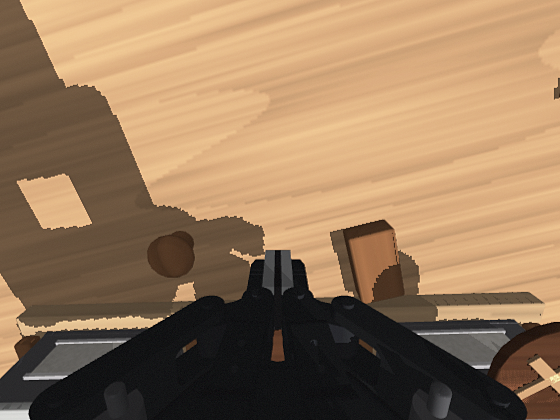

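View pics/b_scene.png

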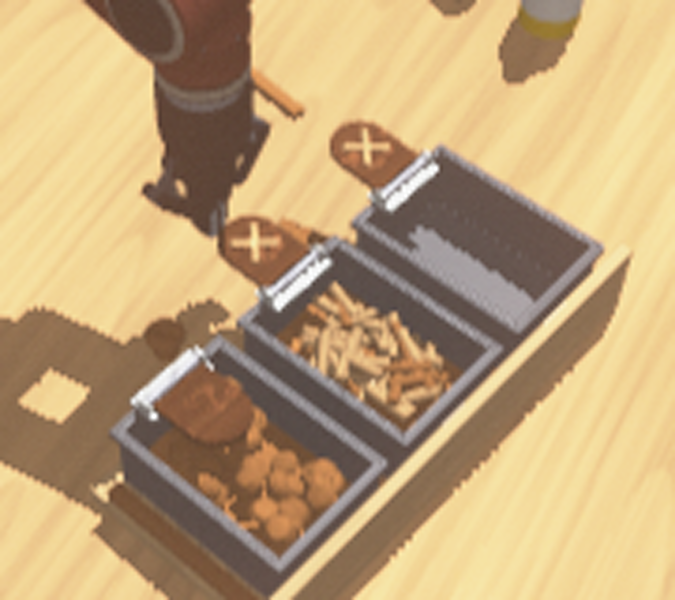

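Call:
play_rows(
  slide=[
    [0.4,0,0],
    [0.3,0,0],
    [0.1,0,0],
    [0.1,0,0],
    [0.1,0,0],
    [0,0,0],
  ],
  yaw=[0,0,0,0,0,0],
  grip=[1,1,1,1,1,1],
)

```text
time: 4.2
tool_pos: [0.4935, -0.0092, 0.0853]
tool_rot: [0.701, -0.701, 0.09, -0.089]
contact_force: [-0.5, 1.0, -0.1]
gripper_width: -0.001
```

Call:
play_rows(
  slide=[
    [0.1,0,0],
    [0,0,0],
  ],
  yaw=[0,0],
  grip=[1,1],
)

```text
time: 4.4
tool_pos: [0.4942, -0.0094, 0.0852]
tool_rot: [0.701, -0.701, 0.09, -0.089]
contact_force: [-0.4, 0.7, 0.7]
gripper_width: 0.002
```

Call:
play_rows(
  slide=[
    [0.1,0,0],
    [0.1,0,0],
    [0,0,0],
  ],
  yaw=[0,0,0],
  grip=[1,1,1],
)

```text
time: 4.7
tool_pos: [0.4943, -0.0095, 0.084]
tool_rot: [0.702, -0.701, 0.092, -0.087]
contact_force: [-6.4, 0.6, -0.1]
gripper_width: -0.004
```

Call:
play_rows(
  slide=[
    [0.1,0,0],
    [0,0,0],
  ],
  yaw=[0,0],
  grip=[1,1],
)

```text
time: 4.9
tool_pos: [0.4943, -0.0094, 0.0834]
tool_rot: [0.702, -0.701, 0.092, -0.087]
contact_force: [-8.0, 2.4, 0.4]
gripper_width: -0.001
```

Call:
play_rows(
  slide=[
    [0,-0.2,0],
    [0,-0.2,0],
    [0,-0.2,0],
    [0,-0.2,0],
    [0,0,0],
  ],
  yaw=[0,0,0,0,0],
  grip=[1,1,1,1,1],
)

```text
time: 5.4
tool_pos: [0.4948, -0.0095, 0.0919]
tool_rot: [0.702, -0.701, 0.092, -0.087]
contact_force: [-7.8, 2.4, 1.3]
gripper_width: 0.004
```

```bash
python3 g.py c scene
```

```text
5.4 [ 0.49477367 -0.0095306   0.09188731] 0.004093743101505424 [-7.78950585  2.43752556  1.25745368] [-0.17 -0.11  2.04  0.    1.22 -1.49]
rel hinge bin axes -0.08838990612256287 0.001326568803109128 -0.005612686047656662
```

View pics/c_scene.png

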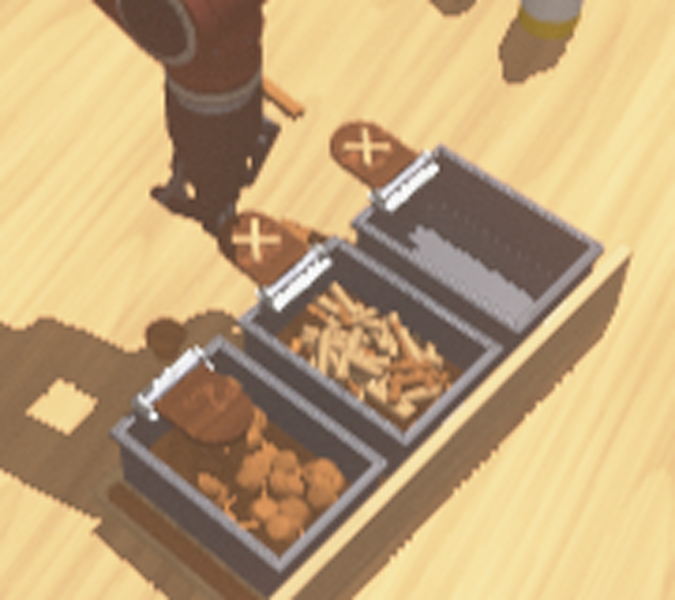

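Call:
play_rows(
  slide=[
    [0,-0.2,0],
    [0,-0.2,0],
    [0,-0.2,0],
    [0.05,-0.2,0],
    [0,0,0],
  ],
  yaw=[0,0,0,0,0],
  grip=[1,1,1,1,1],
)

```text
time: 5.95
tool_pos: [0.496, -0.0098, 0.1005]
tool_rot: [0.702, -0.701, 0.091, -0.088]
contact_force: [-5.8, 1.9, 2.3]
gripper_width: -0.001
```

```bash
python3 g.py d scene
```

```text
5.95 [ 0.4960246  -0.00984309  0.10046111] -0.0009447389345871679 [-5.76507056  1.86120702  2.32576913] [-0.17 -0.12  2.03  0.    1.24 -1.49]
rel hinge bin axes -0.08710057648429592 0.0013380638481223159 0.0029611087766336502
```

View pics/d_scene.png

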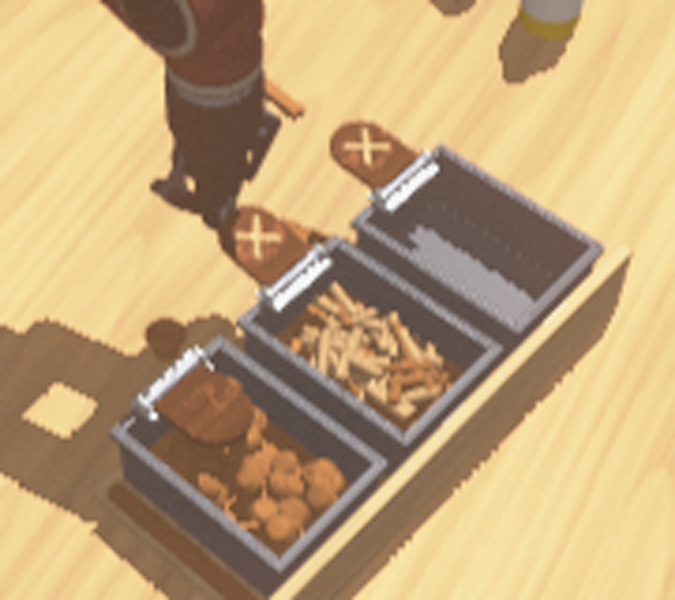

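Call:
play_rows(
  slide=[
    [0.1,-0.35,0],
    [0.1,-0.35,0],
    [0.15,-0.35,0],
    [0.15,-0.3,0],
    [0.15,-0.3,0],
    [0,0,0],
  ],
  yaw=[0,0,0,0,0,0],
  grip=[1,1,1,1,1,1],
)

```text
time: 6.6
tool_pos: [0.5018, -0.0112, 0.1174]
tool_rot: [0.702, -0.701, 0.092, -0.087]
contact_force: [-10.0, 3.3, 4.5]
gripper_width: -0.002
```

```bash
python3 g.py e scene
```

```text
6.6 [ 0.50183891 -0.01118345  0.11736445] -0.0019556206327528535 [-10.00441477   3.2851434    4.45248736] [-0.17 -0.13  2.    0.    1.27 -1.49]
rel hinge bin axes -0.08113588742356502 0.0014999829484876638 0.019864453712009206
```

View pics/e_scene.png

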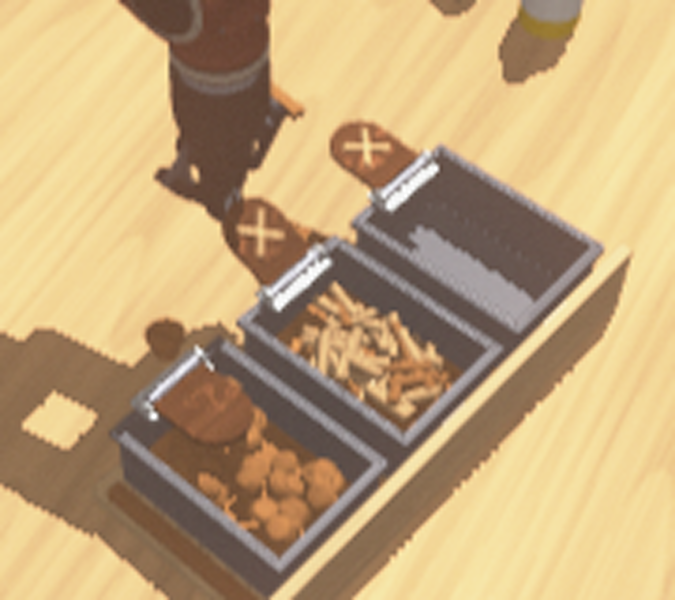

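Call:
play_rows(
  slide=[
    [0.1,-0.35,0],
    [0.15,-0.35,0],
    [0.2,-0.3,0],
    [0.2,-0.3,0],
    [0.2,-0.3,0],
    [0,0,0],
  ],
  yaw=[0,0,0,0,0,0],
  grip=[1,1,1,1,1,1],
)

```text
time: 7.25
tool_pos: [0.5128, -0.014, 0.1346]
tool_rot: [0.702, -0.701, 0.089, -0.09]
contact_force: [-3.4, 1.8, 2.0]
gripper_width: 0.006
```

```bash
python3 g.py f scene
```

```text
7.25 [ 0.51277804 -0.01395728  0.134558  ] 0.006016584837659439 [-3.40653652  1.78275364  1.95030313] [-0.17 -0.13  1.97  0.    1.29 -1.49]
rel hinge bin axes -0.06985057456191882 0.001560639019896691 0.03705800259419767
```

View pics/f_scene.png

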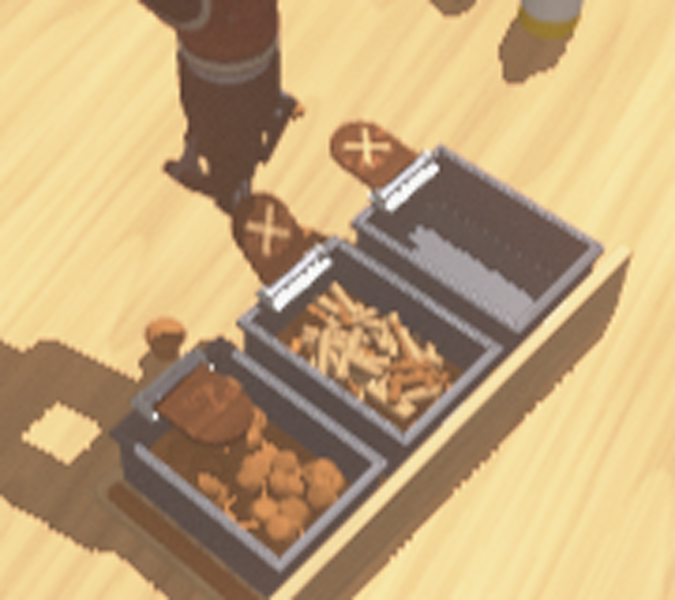

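Call:
play_rows(
  slide=[
    [0.35,-0.35,0],
    [0.35,-0.35,0],
    [0.4,-0.3,0],
    [0.4,-0.3,0],
    [0.4,-0.25,0],
    [0.45,-0.2,0],
    [0,0,0],
  ],
  yaw=[0,0,0,0,0,0,0],
  grip=[1,1,1,1,1,1,1],
)

```text
time: 8.0
tool_pos: [0.536, -0.0204, 0.1518]
tool_rot: [-0.701, 0.702, -0.089, 0.09]
contact_force: [0.2, -0.7, 0.2]
gripper_width: -0.0
```

```bash
python3 g.py i scene
```

```text
8.0 [ 0.53600493 -0.0203896   0.15177288] -0.00017242789142603754 [ 0.20603003 -0.66849082  0.1531568 ] [-0.18 -0.09  1.91 -0.    1.32 -1.49]
rel hinge bin axes -0.04575244171510271 0.0011641083536779399 0.05427287685087931
```

View pics/i_scene.png

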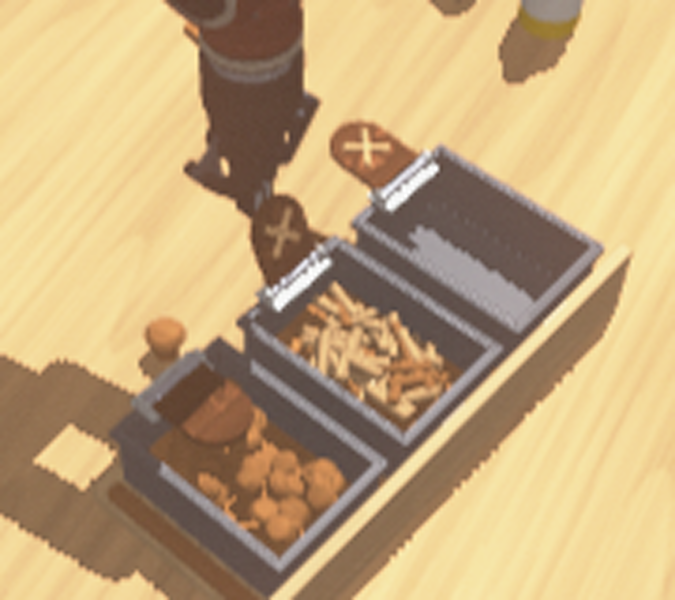

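Call:
play_rows(
  slide=[
    [0.4,-0.1,0],
    [0.4,-0.1,0],
    [0.4,0,0],
    [0.4,0,0],
    [0.4,0,0],
    [0.4,0,0],
    [0.4,0,0],
    [0.4,0,0],
    [0.4,0,0],
    [0,0,0],
  ],
  yaw=[0,0,0,0,0,0,0,0,0,0],
  grip=[1,1,1,1,1,1,1,1,1,1],
)

```text
time: 9.05
tool_pos: [0.5704, -0.0292, 0.1532]
tool_rot: [-0.701, 0.701, -0.089, 0.09]
contact_force: [-0.5, -0.1, 0.7]
gripper_width: -0.001
```

```bash
python3 g.py j scene
```

```text
9.05 [ 0.57039607 -0.02922091  0.1532105 ] -0.0005258469003376035 [-0.4750556  -0.12689006  0.74929947] [-0.18 -0.    1.82 -0.    1.32 -1.5 ]
rel hinge bin axes -0.010245157334617021 0.001247568829077116 0.05571049915150278
```

View pics/j_scene.png

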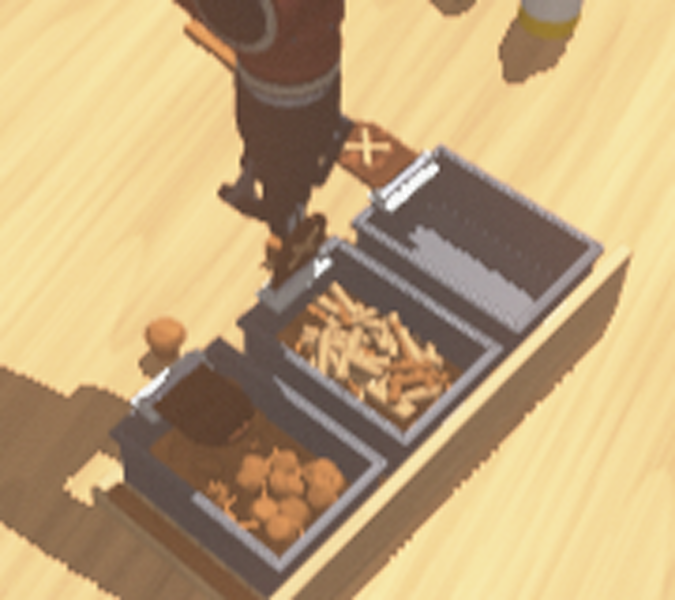

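Call:
play_rows(
  slide=[
    [0.45,0,0],
    [0.45,0,0],
    [0.45,0,0],
    [0.45,0,0],
    [0.45,0.1,0],
    [0.45,0.1,0],
    [0.45,0.1,0],
    [0.4,0.1,0],
    [0,0,0],
  ],
  yaw=[0,0,0,0,0,0,0,0,0],
  grip=[1,1,1,1,1,1,1,1,1],
)

```text
time: 10.0
tool_pos: [0.6048, -0.0382, 0.1492]
tool_rot: [-0.701, 0.701, -0.089, 0.09]
contact_force: [-0.5, 0.4, -0.3]
gripper_width: -0.002
```

```bash
python3 g.py k scene
```

```text
10.0 [ 0.604802   -0.038169    0.14915894] -0.0023388099182745665 [-0.4678008   0.37644842 -0.25819493] [-0.19  0.08  1.74 -0.    1.32 -1.5 ]
rel hinge bin axes 0.025305754400727618 0.001221713886458753 0.051658940206160214
```

View pics/k_scene.png

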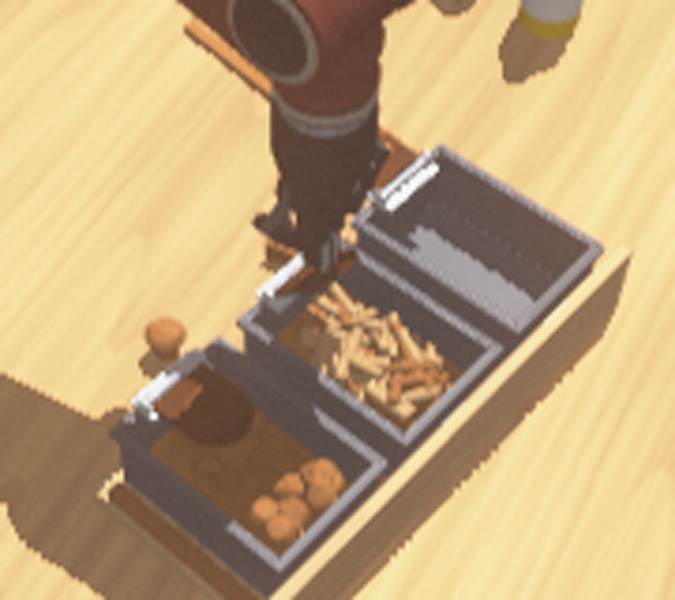

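Call:
play_rows(
  slide=[
    [0.3,0.2,0],
    [0.3,0.25,0],
    [0.25,0.3,0],
    [0.2,0.3,0],
    [0.15,0.3,0],
    [0.1,0.3,0],
    [0.1,0.3,0],
    [0,0.3,0],
    [0,0.3,0],
    [0,0,0],
  ],
  yaw=[0,0,0,0,0,0,0,0,0,0],
  grip=[1,1,1,1,1,1,1,1,1,1],
)

```text
time: 11.05
tool_pos: [0.6175, -0.0414, 0.1231]
tool_rot: [0.701, -0.701, 0.09, -0.089]
contact_force: [-0.6, -0.1, -0.3]
gripper_width: -0.004
```

```bash
python3 g.py l scene
```

```text
11.05 [ 0.61745358 -0.04141612  0.12310182] -0.0035224413990801997 [-0.61627764 -0.10300705 -0.32266831] [-0.19  0.14  1.73 -0.    1.28 -1.5 ]
rel hinge bin axes 0.038367510164986185 0.0012540417669614848 0.025601822416913472
```

View pics/l_scene.png

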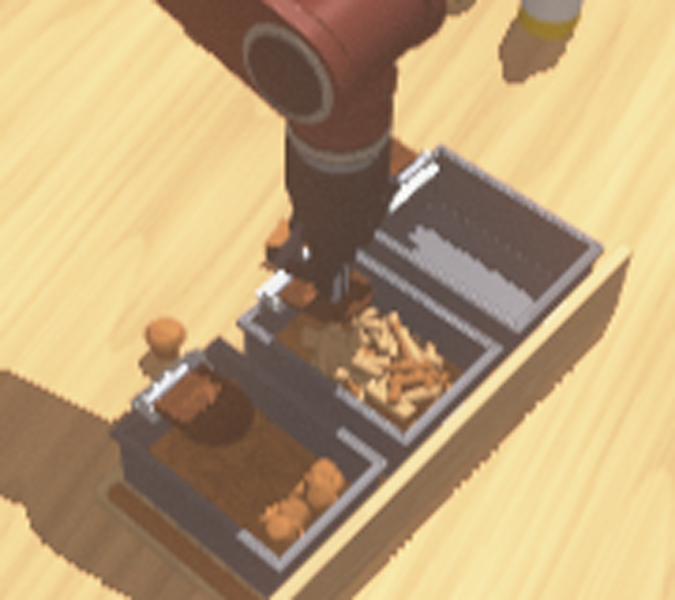

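Call:
play_rows(
  slide=[
    [0,0.25,0],
    [0.1,0.25,0],
    [0.1,0.2,0],
    [0,0.2,0],
    [0,0,0],
  ],
  yaw=[0,0,0,0,0],
  grip=[1,1,1,1,1],
)

```text
time: 11.6
tool_pos: [0.6197, -0.042, 0.1144]
tool_rot: [-0.701, 0.701, -0.09, 0.089]
contact_force: [0.2, 0.2, 0.7]
gripper_width: 0.003
```

Call:
play_rows(
  slide=[
    [0,0.1,0],
    [0,0,0],
  ],
  yaw=[0,0],
  grip=[1,1],
)

```text
time: 11.8
tool_pos: [0.6198, -0.042, 0.1137]
tool_rot: [-0.701, 0.701, -0.089, 0.089]
contact_force: [0.7, -0.3, 0.4]
gripper_width: 0.0
```

```bash
python3 g.py m scene
```

```text
11.8 [ 0.6197913  -0.04198104  0.1137216 ] 2.2748856107928824e-05 [ 0.68314061 -0.25273497  0.37317699] [-0.19  0.15  1.73 -0.    1.26 -1.5 ]
rel hinge bin axes 0.040772221673930166 0.001293975207908582 0.016221598654163047
```

View pics/m_scene.png

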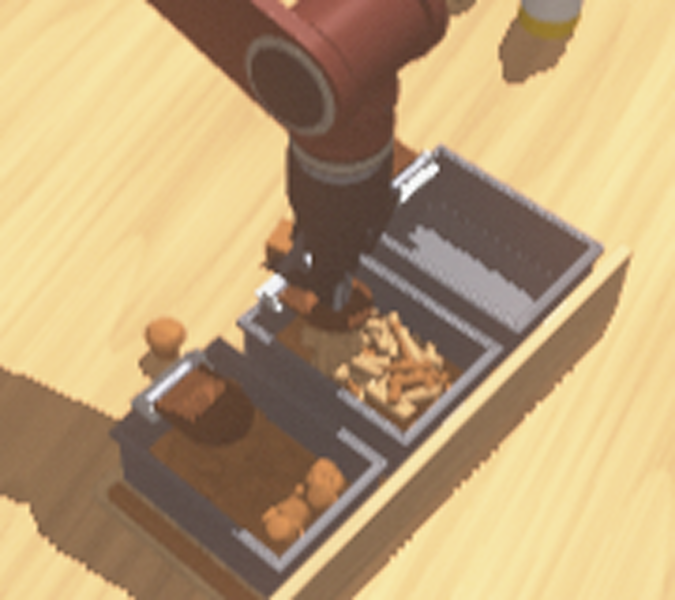

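Call:
play_rows(
  slide=[
    [0,0.1,0],
    [0,0.1,0],
    [0,0,0],
  ],
  yaw=[0,0,0],
  grip=[1,1,1],
)

```text
time: 12.15
tool_pos: [0.6198, -0.042, 0.1117]
tool_rot: [-0.701, 0.701, -0.09, 0.089]
contact_force: [0.1, 0.2, 0.9]
gripper_width: 0.0
```

Call:
play_rows(
  slide=[
    [0,0.05,0],
    [0,0,0],
  ],
  yaw=[0,0],
  grip=[1,1],
)

```text
time: 12.35
tool_pos: [0.6198, -0.042, 0.1115]
tool_rot: [-0.701, 0.701, -0.09, 0.089]
contact_force: [-1.6, 0.2, 1.3]
gripper_width: 0.002
```

Call:
play_rows(
  slide=[
    [0,0.05,0],
    [0,0,0],
  ],
  yaw=[0,0],
  grip=[1,1],
)

```text
time: 12.55
tool_pos: [0.6199, -0.042, 0.1115]
tool_rot: [-0.701, 0.701, -0.089, 0.089]
contact_force: [-1.9, 0.3, 4.9]
gripper_width: -0.004
```

Call:
play_rows(
  slide=[
    [0,-0.3,0],
    [0,-1,0],
    [0,-2,0],
    [0,-3,0],
    [0,-3,0],
    [-2,-3,0],
    [-4,0,0],
    [-4,0,0],
    [-4,0,0],
    [-4,0,0],
    [-2,0,0],
    [0,0,0],
  ],
  yaw=[0,0,0,0,0,0,0,0,0,0,0,0],
  grip=[1,1,1,1,1,1,1,1,1,1,1,1],
)

```text
time: 13.75
tool_pos: [0.4249, 0.0088, 0.2343]
tool_rot: [0.701, -0.701, 0.089, -0.09]
contact_force: [0.3, -0.1, 0.6]
gripper_width: 0.002
```

```bash
python3 g.py z scene top wrist
```

```text
13.75 [0.42492555 0.00875797 0.23426622] 0.0020151343824201013 [ 0.33165075 -0.12147967  0.62972663] [-0.15 -0.46  2.06  0.    1.53 -1.47]
rel hinge bin axes -0.16059331873387303 0.0014980280174368837 0.13676622144056716
```

View pics/z_scene.png

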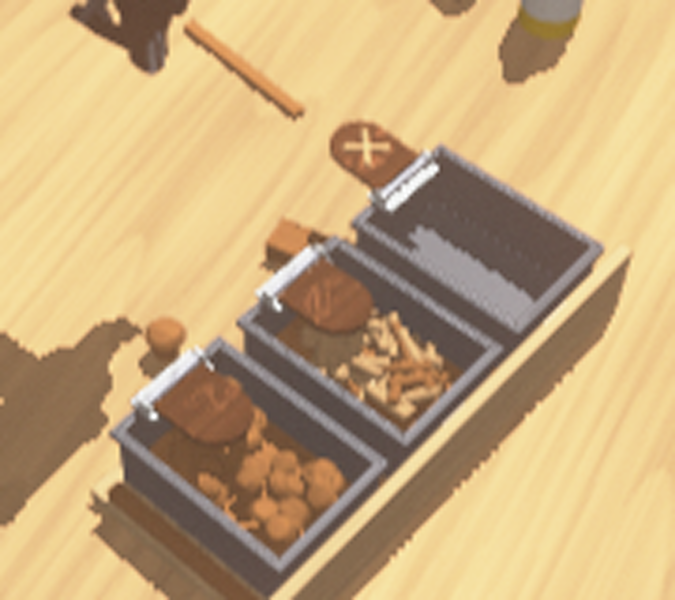

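View pics/z_top.png

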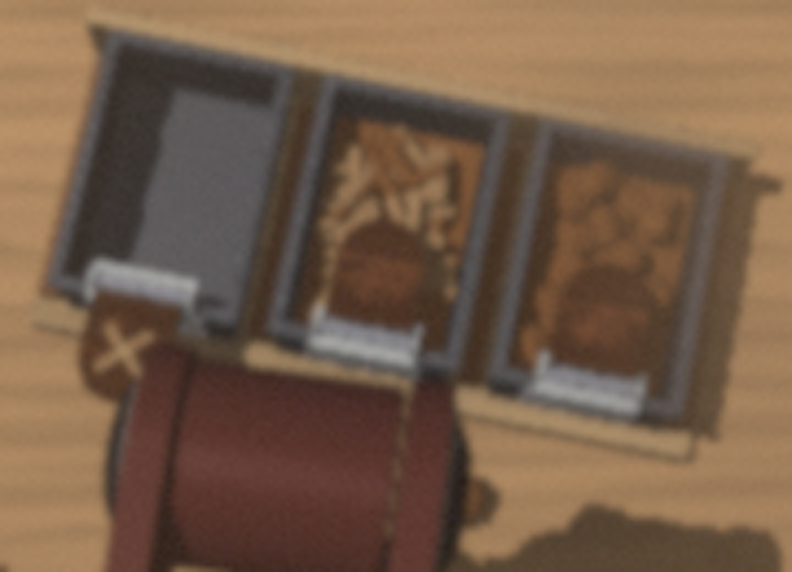

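The refilled bin's flag now lies back like the stocked one. The fingertip met the stop at 3 mm above the hinge axis, with the upward force rising to 4.9 N. The other flags, the knob and the offcut are unchanged, and the arm is clear, so I'm handing in.

```bash
python3 -c "
from plant import workorder
print(workorder.job_done())"
```

```text
the job is handed in; nothing more can be done
None
```

I turned the middle bin's flag (the one heaped with dowel pins) over its hinge until it lay back over the bin with its plain face up, and handed the job in at about 14 s. I used the side of the shut fingers. The tool can only point down, so I lifted the nose by light friction, then pushed it over the top and down onto its stop.

**Forces:** The largest reading I saw on the flag was about 11 N, against the 25 N limit. I only read it between short moves, so a brief higher peak could have gone unseen. The flag turned at roughly 1 rad/s by the commanded moves; I did not measure its speed.

**Last checks:**
- **Refilled flag:** the fingertip met resistance 3 mm above the hinge axis, which is where the plain face lies when flat. The final scene and top views show it lying like the third bin's flag.
- **Other flags, knob and offcut:** they look unmoved in the scene view. The arm hid part of that area in the top view.
- **Arm:** it was backed off and clear, with the force reading near zero.
- **Glue, tape, square, clamp and pencil:** I did not measure these again. The arm did not go near them after its first high pass.

No check failed or disagreed.

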